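Seal the dry box lid corner by corner

ROBOT

A 6-joint arm with a two-finger parallel gripper is mounted at the origin on a cart in front of the work surface, level with it; the furniture and walls round the work are solid. World frame = base frame: x ahead of the robot, y to its left, z up, the work surface at z = 0. Lengths are in mm, angles in rad, forces in N, time in s.
With the tool pointing down it reaches from about 300 to 1000 mm from the base axis. Payload 5.1 kg.
Tool frame: the origin (TCP) lies on the front face of the gripper's body, between the roots of the fingers; the fingertips stand 78 mm ahead of it and the grasp point (between the pads) lies ahead of it (grip_depth is the z of the grasp point in the tool frame, in mm); z points along the fingers, x is the direction in which the jaws open and shut, and the axes are right-handed (so a half turn about z gives the same grasp; the last joint's range is limited). The gripper opens to 95 mm and grips with 3 to 60 N. Pads are 20 mm wide; open, the fingers measure 119 mm over their backs; the gripper's body (75 mm by 180 mm) begins 59 mm behind the grasp point.
Start: joints at [1.224, 0.124, 1.65, -0, 1.367, -0.083], TCP at [169.51, 627.496, 292.256] pointing down, gripper open.
Joint ranges: [-2.61, 2.61], [-1.02, 2.33], [0.03, 2.71], [-1.35, 4.49], [0.32, 2.68], [-2.91, 2.91]. Speed limits (rad/s): [2.57, 2.57, 3.14, 3.14, 3.14, 3.14].

INTERFACE

Orientations are given as a unit quaternion [w, x, y, z].
In Python, from rig import * gives the robot as it stands.
- The arm moves only by the tool drive_tool, never from a script. Its argument "deltas" is a list of rows, each an object with "jaw": the opening, from -1 (shut) to 1 (fully open), so that 0 is half open; "slide": the shift along the tool's x, y, z scaled (see below), a list of three; "twist": the turn about the tool's z scaled (see below). In form: [{"jaw": jaw, "slide": [tx, ty, tz], "twist": twist}, ...]. A call has 1 to 20 rows; each row is the pose to reach, as a shift and turn from the pose commanded when the call began, along the tool's axes at that moment, turning the shorter way round; what a row does not reach only later rows make up. The controller multiplies each number of a shift by 10 cm and each number of a turn by pi rad. A row lasts 1/12 s, in which the tool goes at most 41.7 mm and 7.16 degrees, less where a joint would pass 70% of its speed; a pose out of reach is approached as far as the arm can. A call with a number of a shift or a turn outside -1 to 1 is refused whole. A call with a gripper value outside its range is refused whole. The fingers move at their own pace and stop on an object; the grip force is fixed at half the most. Time passes only in rows, so rows that repeat a pose let the fingers close. It gives the time, the measured TCP pose, the force and the opening at its end, in the units of the state.
- get_state(): the state, without advancing time (a new reading comes with each control period).
- grab_frame(name): name is "scene" or "top"; returns a dict with "image" (480x640x3 uint8, blue, green, red), "intrinsics" (3x3 intrinsics, pixels), "extrinsics" (4x4, takes a point from camera to world coordinates). Camera axes: x right, y up, looking along -z (the intrinsics and any distortion apply to the point x, -y, -z); pixel columns grow to the right and rows downward; lengths in mm; the calibration is good to about 2 mm. A picture is of the moment at which its call begins. There is no depth.
- hand_in(): hands the job in, once; it reports no verdict.
Trained networks look in a picture, given as the dict that the camera call returned (one of the last four; its "shot" number tells which), for a name from the list of things; names that differ only in an ending like _2 or _b are one class to them, and where a whole thing is asked for, a point or a joint stands for the part that bears it (a point fixed in the world has none). Each returns a list of dicts, best first, with "p" (0 to 1); they miss things now and then, are a little off and sometimes report something else, mostly with a low value. They report only what shows in the picture. A call takes as long as a camera call. They do not tell look-alikes from the thing itself.
- cut_out(target, picture): "pixels" (480x640 bool, what is visible of it) and "box" ([left, top, width, height] in pixels, round what is visible of it).
- mark_of(target, picture): "location" ([row, column] in pixels: a listed point, or the origin of a listed thing).
The state is a dict: "clock": time; "joints": joint angles; "joint_vel": joint speeds; "joint_efforts": joint torques, N m; "ee_pos": TCP position; "tool_rot": TCP orientation; "contact_force": force on the tool from outside, world axes, zero at the start; "moment": the same for the moment, N m; "finger_gap": finger opening in mm.
Only numpy, scipy, OpenCV 4.12 (cv2) and the standard library are available. Lean on these libraries where they do the work, as an engineer would, in place of code of your own. Each camera call takes 0.05 s, during which the arm holds its last target.

TASK

The lid of the larger dry box on the test line is standing proud on its gasket. Press its four corner pads straight down one at a time, each until it stops, so that the lid sits flat and flush with the box rim all round. Leave the smaller box, which is already sealed, alone.

Things in the scene. Friction and masses are not known exactly. Their poses are not given: they have to be found in the camera images.
- lid: Larger dry box's loose aluminium lid, 160 (x) x 130 (y) x 14 mm. Origin: centre of its underside, z up; 63 mm above the table at the start, 56 mm when sealed. Round black press pads, 26 mm across, 5 mm high, on its upper face at x = +-60, y = +-45 mm (pad tops 19 mm above the origin). Small brass plug amid. Stiff: pushing one corner home can lift the opposite one 7 mm until that is pressed.
- dry_box: The larger grey dry box under that lid, fixed to the table: 184 (x) x 154 (y) mm outside, rim 70 mm above the table. Origin: centre of its underside, z up, axes as the lid's. The lid lies in the recess at its top with 2 mm play all round; its upper face stands 7 mm above the rim at the start and is flush with the rim when sealed.
- corner_a (a joint): How far the gasket corner under the larger lid's +x +y press pad (at [60, 45] mm in the lid's axes) has been pushed down: 0 = up, 0.007 m = home on a firm stop. It takes about 10 N straight down on that press pad, gives steadily and stays where it is left.
- corner_b (a joint): How far the gasket corner under the larger lid's +x -y press pad (at [60, -45] mm in the lid's axes) has been pushed down: 0 = up, 0.007 m = home on a firm stop. It takes about 10 N straight down on that press pad, gives steadily and stays where it is left.
- corner_c (a joint): How far the gasket corner under the larger lid's -x -y press pad (at [-60, -45] mm in the lid's axes) has been pushed down: 0 = up, 0.007 m = home on a firm stop. It takes about 10 N straight down on that press pad, gives steadily and stays where it is left.
- corner_d (a joint): How far the gasket corner under the larger lid's -x +y press pad (at [-60, 45] mm in the lid's axes) has been pushed down: 0 = up, 0.007 m = home on a firm stop. It takes about 10 N straight down on that press pad, gives steadily and stays where it is left.
- small_box: Bystander: a smaller dry box of the same make, 124 (x) x 104 (y) mm, rim 60 mm high, its lid already flush and sealed, with four smaller black pads (tops 65 mm above the table). Fixed to the table. Origin: centre of its underside, z up. Stands beside the larger box, on either side.
Mind the look-alikes: they are no part of the job. What is shaped like the dry_box but purple is not meant.

How it is judged:
By the outcome, as a careful person would: the job done as asked, in the order asked, and still so for the second after the job is handed in, with the robot touching nothing.
It also fails if it takes over 40 s, if anything falls off the work surface, if the arm or the gripper's body presses on something with over 40 N, if the wrist force passes 120 N, or if a joint passes its speed limit or range.

## Working session

There is one attempt and no reset: what is moved stays moved. The work goes in short steps, Python scripts to look and compute and a tool call to move; the robot and the scene stay as the last step left them, time stands still between calls to the robot, and variables do not carry over. Pictures are saved under pics/ and viewed, and the job is handed in when it is done.

Besides the shell and the picture viewer there is one more tool, called after "Emit:" as a command line: name --argument value ..., lists and objects as JSON in quotes. drive_tool: Moves the arm, as the interface text tells. Its arguments: {"type":"object","properties":{"deltas":{"type":"array","items":{"type":"object","properties":{"jaw":{"type":"number"},"slide":{"type":"array","items":{"type":"number"}},"twist":{"type":"number"}}}}},"required":["deltas"]}

```bash
ls; mkdir -p pics; python3 - <<'E'
from rig import *
import cv2
s=get_state(); print(s)
for n in ("scene","top"):
    f=grab_frame(n); cv2.imwrite(f"pics/{n}0.png",f["image"]); print(n,f["intrinsics"],f["extrinsics"])
    for t in ("lid","dry_box","small_box"):
        for r in cut_out(t,f): print(t,"cut",r["p"],r["box"])
        for r in mark_of(t,f): print(t,"mark",r["p"],r["location"])
E
```

```text
pics
{'clock': 0.0, 'joints': array([ 1.22442201e+00,  1.24509762e-01,  1.65166241e+00,  1.41911332e-05,
        1.36748421e+00, -8.26116065e-02]), 'joint_vel': array([ 0.00061635,  0.0002103 ,  0.00016588,  0.00071668, -0.00106525,
        0.00022968]), 'joint_efforts': array([ 9.54545758e-04, -4.17605281e+01, -3.59933138e+01,  7.74597726e-02,
        4.94025217e-02, -1.80554243e-04]), 'ee_pos': array([169.3350669 , 627.06233766, 290.99071779]), 'tool_rot': array([ 5.51766652e-04,  7.93951008e-01,  6.07980864e-01, -8.71977073e-04]), 'contact_force': array([0.78302713, 0.28523063, 1.27062488]), 'moment': array([ 0.04624548, -0.03497208,  0.02704402]), 'finger_gap': 95.43882590633983}
scene [[462.37582808   0.         319.33490462]
 [  0.         462.37582808 248.73054615]
 [  0.           0.           1.        ]] [[ 5.14795916e-01  5.76162003e-01 -6.34840540e-01  7.59845524e+01]
 [-8.57276782e-01  3.52740870e-01 -3.75033863e-01 -3.47012676e+02]
 [ 7.85394256e-03  7.37299956e-01  6.75519867e-01  6.63438518e+02]
 [ 0.00000000e+00  0.00000000e+00  0.00000000e+00  1.00000000e+00]]
lid c
[... 209 characters left out ...]
174.6, 226.5, 84.3, 73.2]
small_box mark 0.74 [274.6, 219.8]
top [[565.03609892   0.         316.00238862]
 [  0.         565.03609892 235.19252504]
 [  0.           0.           1.        ]] [[ 6.29145340e-03  9.92785656e-01 -1.19737461e-01  4.60479624e+02]
 [-9.99948101e-01  7.20551680e-03  7.20248146e-03 -2.16362650e+01]
 [ 8.01329057e-03  1.19685933e-01  9.92779464e-01  1.24103737e+03]
 [ 0.00000000e+00  0.00000000e+00  0.00000000e+00  1.00000000e+00]]
lid cut 0.6 [356.6, 216.5, 70.3, 79.7]
dry_box cut 0.72 [349.3, 207.1, 88.1, 99.1]
dry_box cut 0.63 [192.8, 112.1, 79.5, 98.3]
dry_box mark 0.8 [167.3, 236.9]
small_box cut 0.67 [200.4, 243.3, 57.1, 59.7]
small_box mark 0.77 [272.3, 227.6]
```

View pics/scene0.png

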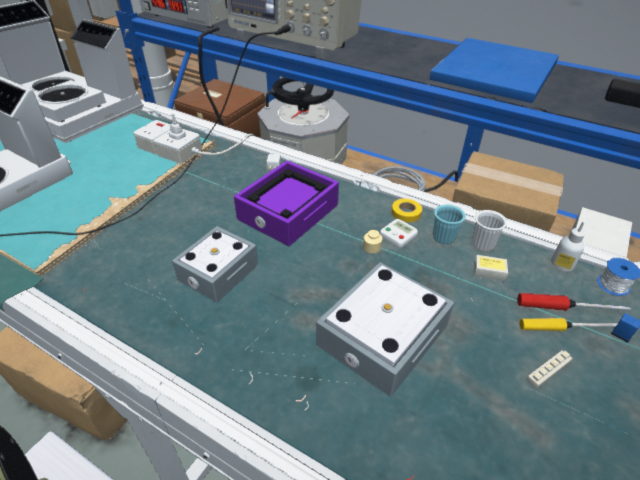

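View pics/top0.png

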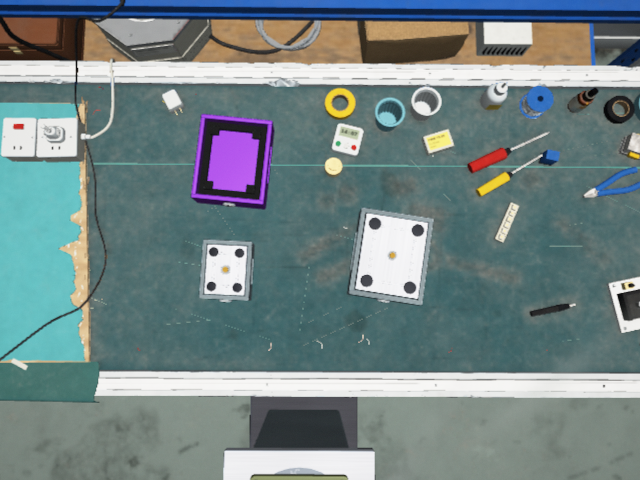

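```bash
python3 - <<'E'
import cv2
a=cv2.imread("pics/top0.png")[200:315,340:445]; cv2.imwrite("pics/crop_t.png",cv2.resize(a,None,fx=5,fy=5,interpolation=cv2.INTER_CUBIC))
a=cv2.imread("pics/scene0.png")[255:405,305:460]; cv2.imwrite("pics/crop_s.png",cv2.resize(a,None,fx=4,fy=4-0.0,interpolation=cv2.INTER_CUBIC))
E
```

```text
(no output)
```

View pics/crop_t.png

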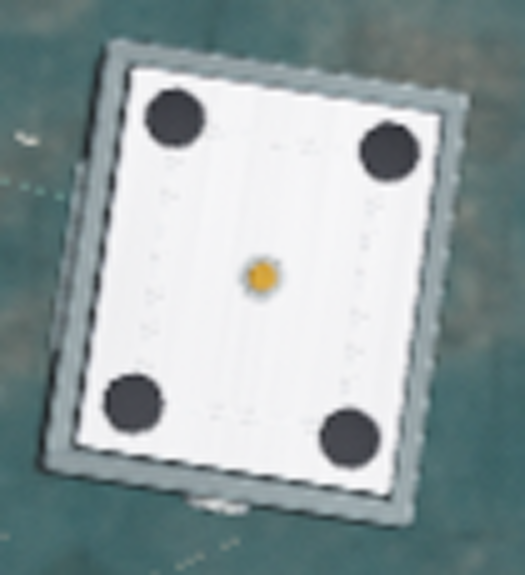

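View pics/crop_s.png

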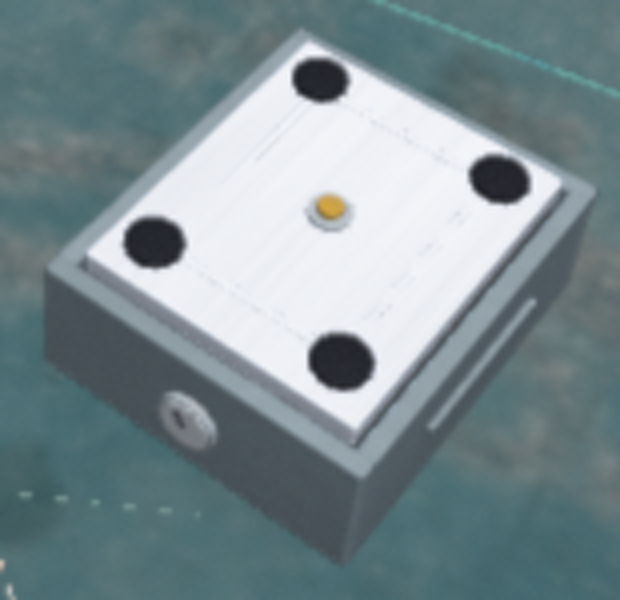

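```bash
cat > h.py <<'E'
import numpy as np, cv2
from scipy.optimize import least_squares
from scipy.spatial.transform import Rotation as R
L=np.array([[60,45],[60,-45],[-60,-45],[-60,45]],float)
def proj(P,f):
    E=np.array(f["extrinsics"]);K=np.array(f["intrinsics"])
    c=(np.asarray(P)-E[:3,3])@E[:3,:3]; c=c*[1,-1,-1]
    q=c@K.T; return q[:,:2]/q[:,2:]
def blobs(img,guess,r=9):
    g=cv2.cvtColor(img,cv2.COLOR_BGR2GRAY).astype(float); out=[]
    for u,v in guess:
        w=np.zeros_like(g,np.uint8); cv2.circle(w,(int(round(u)),int(round(v))),r,1,-1)
        m=((g<110)&(w>0)); wt=np.where(m,110-g,0); wt=np.minimum(wt,50)
        y,x=np.nonzero(m); ww=wt[y,x]; out.append([(x*ww).sum()/ww.sum(),(y*ww).sum()/ww.sum(),m.sum()])
    return np.array(out)
E
python3 - <<'E'
from rig import *
from h import *
fs=grab_frame("scene");ft=grab_frame("top")
gt=[(375,223.6),(417.7,230.4),(409.8,287.5),(366.6,280.6)]
gs=[(385,274.8),(429.8,299.8),(390.3,345.3),(343.6,315.6)]
bt=blobs(ft["image"],gt,8); bs=blobs(fs["image"],gs,9); print(bt,bs)
def pts(p,z): 
    c,s=np.cos(p[2]),np.sin(p[2]); return np.c_[L@np.array([[c,s],[-s,c]])+p[:2],np.full(4,z)]
for name,sel in (("both",(1,1)),("top",(1,0)),("scene",(0,1))):
    fun=lambda p:np.r_[sel[0]*(proj(pts(p,82),ft)-bt[:,:2]).ravel(),sel[1]*(proj(pts(p,82),fs)-bs[:,:2]).ravel()]
    r=least_squares(fun,[460,-140,-0.1]); print(name,r.x,np.abs(r.fun).max()); print(pts(r.x,82).round(1))
fun=lambda p:np.r_[(proj(pts(p,p[3]),ft)-bt[:,:2]).ravel(),(proj(pts(p,p[3]),fs)-bs[:,:2]).ravel()]
print("z free",least_squares(fun,[460,-140,-0.1,80]).x)
E
```

```text
[[374.39161372 222.90190597 102.        ]
 [417.34193234 229.65271356 103.        ]
 [409.38424437 287.00348339 103.        ]
 [365.92438514 279.91993721 104.        ]] [[384.54788977 274.5257275  115.        ]
 [429.44525785 299.43387018 134.        ]
 [389.80192092 345.01097667 173.        ]
 [343.00548636 315.27565243 147.        ]]
both [ 5.60081879e+02 -1.89544974e+02 -1.51620269e-01] 1.549302898936162
[[ 626.2 -154.1   82. ]
 [ 612.6 -243.1   82. ]
 [ 494.  -225.    82. ]
 [ 507.6 -136.    82. ]]
top [ 5.60949356e+02 -1.86383961e+02 -1.52065797e-01] 0.1394642409687208
[[ 627.1 -151.    82. ]
 [ 613.4 -240.    82. ]
 [ 494.8 -221.8   82. ]
 [ 508.5 -132.8   82. ]]
scene [ 5.58736075e+02 -1.91717169e+02 -1.52611949e-01] 0.1473165021146201
[[ 624.9 -156.4   82. ]
 [ 611.2 -245.3   82. ]
 [ 492.6 -227.1   82. ]
 [ 506.3 -138.1   82. ]]
z free [ 5.62432919e+02 -1.89136447e+02 -1.52185653e-01  7.64466229e+01]
```

Candidates in the top picture are the grey box with the proud lid at (392,256), the small sealed box at (226,270) and the purple look-alike at (232,160). I choose (392,256): it is the larger grey box, and in the close crop its lid stands above the rim. The lid pose is about (560,-190) mm with yaw -8.7°. I'll start moving now, with the jaws shut.

Emit:
drive_tool --deltas '[{"jaw":-1,"slide":[-0.3,0.25,0],"twist":-0.036},{"jaw":-1,"slide":[-0.6,0.5,0],"twist":-0.036},{"jaw":-1,"slide":[-0.86,0.74,0],"twist":-0.036},{"jaw":-1,"slide":[-0.86,0.74,0],"twist":-0.036}]'

```text
clock: 1.13
ee_pos: [220.2, 521.3, 291.8]
tool_rot: [0.001, 0.759, 0.651, -0.001]
contact_force: [0.4, 0.6, -0.2]
finger_gap: 73.6
```

Emit:
drive_tool --deltas '[{"jaw":-1,"slide":[-0.33,0.22,0],"twist":0},{"jaw":-1,"slide":[-0.66,0.44,0],"twist":0},{"jaw":-1,"slide":[-1.0,0.67,0],"twist":0}]'

```text
clock: 1.38
ee_pos: [269.8, 415.4, 292.3]
tool_rot: [-0.0, 0.758, 0.653, 0.0]
contact_force: [0.5, 0.1, -0.4]
finger_gap: 53.7
```

Emit:
drive_tool --deltas '[{"jaw":-1,"slide":[-0.33,0.22,0],"twist":0},{"jaw":-1,"slide":[-0.66,0.44,0],"twist":0},{"jaw":-1,"slide":[-1.0,0.67,0],"twist":0}]'

```text
clock: 1.63
ee_pos: [321.2, 306.0, 292.6]
tool_rot: [-0.0, 0.758, 0.652, 0.001]
contact_force: [0.9, 0.1, 0.1]
finger_gap: 34.0
```

Emit:
drive_tool --deltas '[{"jaw":-1,"slide":[-0.33,0.22,0],"twist":0},{"jaw":-1,"slide":[-0.66,0.44,0],"twist":0},{"jaw":-1,"slide":[-1.0,0.67,0],"twist":0}]'

```text
clock: 1.88
ee_pos: [372.6, 197.0, 292.8]
tool_rot: [0.0, 0.758, 0.652, 0.001]
contact_force: [1.0, 0.5, 0.1]
finger_gap: 13.9
```

Emit:
drive_tool --deltas '[{"jaw":-1,"slide":[-0.33,0.22,0],"twist":0},{"jaw":-1,"slide":[-0.66,0.44,0],"twist":0},{"jaw":-1,"slide":[-1.0,0.67,0],"twist":0}]'

```text
clock: 2.13
ee_pos: [423.9, 87.9, 292.9]
tool_rot: [0.0, 0.758, 0.652, 0.001]
contact_force: [1.0, 1.6, 0.5]
finger_gap: 0.9
```

Emit:
drive_tool --deltas '[{"jaw":-1,"slide":[-0.33,0.22,0],"twist":0},{"jaw":-1,"slide":[-0.66,0.44,0],"twist":0},{"jaw":-1,"slide":[-1.0,0.67,0],"twist":0}]'

```text
clock: 2.38
ee_pos: [475.3, -21.3, 292.8]
tool_rot: [0.0, 0.758, 0.652, 0.001]
contact_force: [-0.8, 0.2, -0.6]
finger_gap: 0.5
```

Emit:
drive_tool --deltas '[{"jaw":-1,"slide":[-0.4,0.2,0.1],"twist":0},{"jaw":-1,"slide":[-0.75,0.35,0.4],"twist":0},{"jaw":-1,"slide":[-1.0,0.46,0.7],"twist":0},{"jaw":-1,"slide":[-1.0,0.46,0.9],"twist":0},{"jaw":-1,"slide":[-1.0,0.46,0.9],"twist":0}]'

```text
clock: 2.8
ee_pos: [502.6, -126.0, 196.2]
tool_rot: [-0.005, 0.759, 0.651, -0.003]
contact_force: [-1.1, 1.1, -1.6]
finger_gap: 0.5
```

```bash
python3 - <<'E'
from rig import *
from h import *
fs=grab_frame("scene");ft=grab_frame("top"); s=get_state()
p=s["ee_pos"]; q=s["tool_rot"]; M=R.from_quat([q[1],q[2],q[3],q[0]]).as_matrix(); print(p,M.round(3),s["contact_force"])
tip=p+78*M[:,2]
print("tip",tip)
out=[]
for n,f in (("scene",fs),("top",ft)):
    uv=proj(np.array([tip,p]),f); print(n,uv)
    im=f["image"].copy(); cv2.imwrite(f"pics/{n}1.png",im)
    u,v=uv[0].astype(int); c=im[v-60:v+60,u-60:u+60]; c=cv2.resize(c,None,fx=4,fy=4,interpolation=cv2.INTER_CUBIC)
    cv2.drawMarker(c,(int((uv[0,0]-u+60)*4),int((uv[0,1]-v+60)*4)),(0,0,255)); out.append(c[:,:400])
cv2.imwrite("pics/tip1.png",np.hstack(out))
E
```

```text
[ 504.74653368 -124.93380343  201.65194742] [[ 0.151  0.989 -0.002]
 [ 0.989 -0.151  0.001]
 [ 0.001 -0.002 -1.   ]] [0.07688111 1.2057983  0.25900203]
tip [ 504.56755057 -124.8365455   123.65221341]
scene [[335.98389149 295.40247859]
 [337.84231568 259.19317759]]
top [[363.88583576 281.14614548]
 [367.85107752 279.39513986]]
```

View pics/tip1.png

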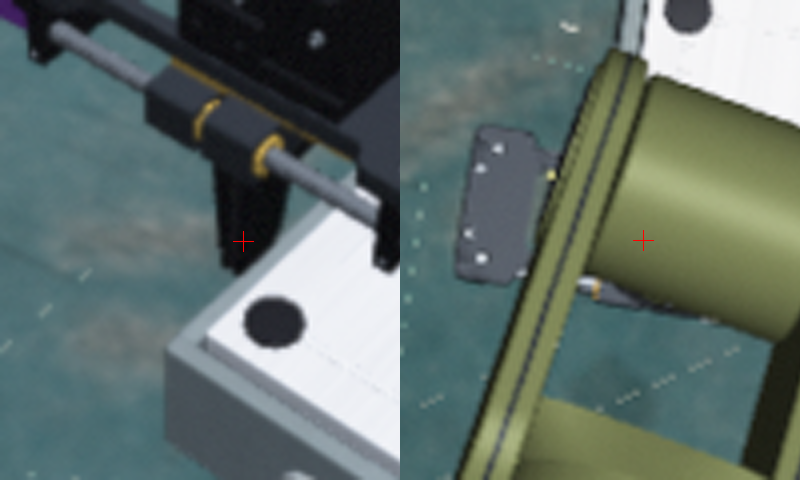

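```bash
cat > ov.py <<'E'
from rig import *
from h import *
import sys
def run(name,C=None):
    fs=grab_frame("scene"); s=get_state()
    p=s["ee_pos"]; q=s["tool_rot"]; M=R.from_quat([q[1],q[2],q[3],q[0]]).as_matrix()
    tip=p+78*M[:,2]; print("tip",tip.round(1),"F",s["contact_force"].round(1),"t",s["clock"])
    B=np.array([[sx*12,sy*10,z] for z in (78,50) for sx,sy in ((1,1),(1,-1),(-1,-1),(-1,1))])
    uv=proj(B@M.T+p,fs); u,v=proj([tip],fs)[0].astype(int)
    h=45; k=7
    c=cv2.resize(fs["image"][v-h:v+h,u-h:u+h],None,fx=k,fy=k,interpolation=cv2.INTER_CUBIC)
    c=cv2.convertScaleAbs(c,alpha=1.6,beta=30)
    d=c.copy()
    cv2.polylines(d,[(((uv[:4]-[u-h,v-h])+.5)*k).astype(int)],True,(0,0,255),1)
    for i in range(4):
        a=(((uv[[i,i+4]]-[u-h,v-h])+.5)*k).astype(int); cv2.line(d,tuple(a[0].tolist()),tuple(a[1].tolist()),(0,255,255),1)
    cv2.imwrite(f"pics/{name}.png",cv2.resize(np.hstack([c,d]),(800,400)))
run(sys.argv[1])
E
python3 ov.py ov1
```

```text
tip [ 505.7 -124.8  125.4] F [-0.3 -0.4  0.7] t 2.95
```

View pics/ov1.png

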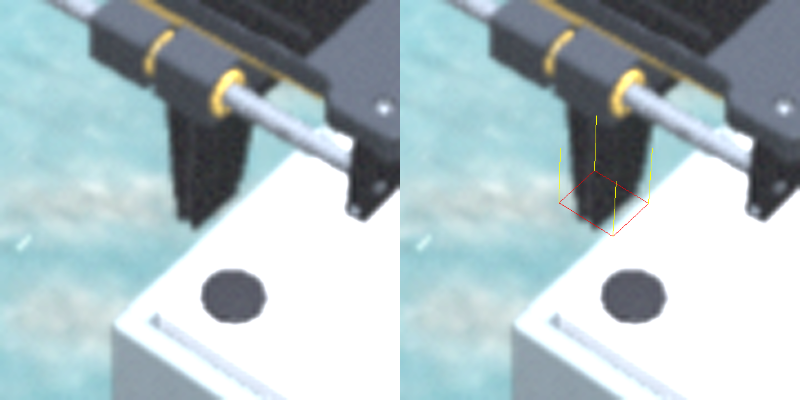

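Emit:
drive_tool --deltas '[{"jaw":-1,"slide":[-0.12,0.035,0.1],"twist":0},{"jaw":-1,"slide":[-0.12,0.035,0.3],"twist":0},{"jaw":-1,"slide":[-0.12,0.035,0.36],"twist":0},{"jaw":-1,"slide":[-0.12,0.035,0.36],"twist":0},{"jaw":-1,"slide":[-0.12,0.035,0.36],"twist":0}]'

```text
clock: 3.37
ee_pos: [507.0, -137.4, 166.9]
tool_rot: [0.0, 0.758, 0.652, 0.0]
contact_force: [0.1, -0.4, 0.4]
finger_gap: 0.4
```

```bash
python3 ov.py ov2
```

```text
tip [ 507.5 -137.6   89.4] F [0.1 0.5 0.2] t 3.4167
```

View pics/ov2.png

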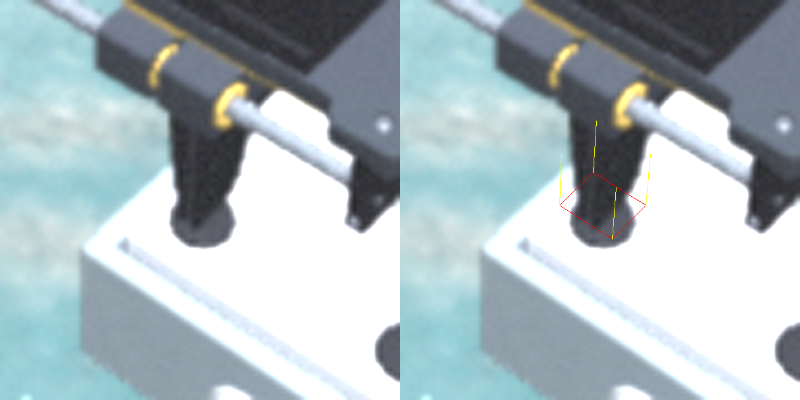

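Emit:
drive_tool --deltas '[{"jaw":-1,"slide":[0,0,0.05],"twist":0},{"jaw":-1,"slide":[0,0,0.07],"twist":0},{"jaw":-1,"slide":[0,0,0.085],"twist":0},{"jaw":-1,"slide":[0,0,0.1],"twist":0},{"jaw":-1,"slide":[0,0,0.115],"twist":0},{"jaw":-1,"slide":[0,0,0.13],"twist":0},{"jaw":-1,"slide":[0,0,0.14],"twist":0},{"jaw":-1,"slide":[0,0,0.14],"twist":0}]'

```text
clock: 4.08
ee_pos: [507.0, -136.7, 154.7]
tool_rot: [-0.001, 0.758, 0.652, 0.0]
contact_force: [-6.9, 6.2, 14.2]
finger_gap: 0.3
```

Emit:
drive_tool --deltas '[{"jaw":-1,"slide":[0,0,0.01],"twist":0},{"jaw":-1,"slide":[0,0,0.02],"twist":0},{"jaw":-1,"slide":[0,0,0.02],"twist":0}]'

```text
clock: 4.33
ee_pos: [507.0, -136.6, 153.8]
tool_rot: [-0.002, 0.758, 0.652, 0.0]
contact_force: [-9.9, 7.9, 19.8]
finger_gap: 0.8
```

Emit:
drive_tool --deltas '[{"jaw":-1,"slide":[0,0,0.01],"twist":0},{"jaw":-1,"slide":[0,0,0.02],"twist":0},{"jaw":-1,"slide":[0,0,0.02],"twist":0}]'

```text
clock: 4.58
ee_pos: [507.2, -136.6, 153.6]
tool_rot: [-0.002, 0.758, 0.652, 0.0]
contact_force: [-14.7, 9.6, 30.3]
finger_gap: 0.1
```

Emit:
drive_tool --deltas '[{"jaw":-1,"slide":[0,0,-0.1],"twist":0},{"jaw":-1,"slide":[0,0,-0.3],"twist":0},{"jaw":-1,"slide":[0,0,-0.5],"twist":0},{"jaw":-1,"slide":[0,0,-0.5],"twist":0}]'

```text
clock: 4.92
ee_pos: [509.0, -138.4, 203.0]
tool_rot: [0.004, 0.758, 0.652, 0.002]
contact_force: [1.1, -0.0, 1.0]
finger_gap: 0.3
```

```bash
python3 ov.py ov3; python3 - <<'E'
from rig import *
import cv2
f=grab_frame("scene"); cv2.imwrite("pics/s3.png",cv2.resize(f["image"][235:405,290:470],None,fx=3.5,fy=3.5,interpolation=cv2.INTER_CUBIC))
E
```

```text
tip [ 508.6 -138.3  122.9] F [ 0.5 -0.  -0.4] t 4.9667
```

View pics/s3.png

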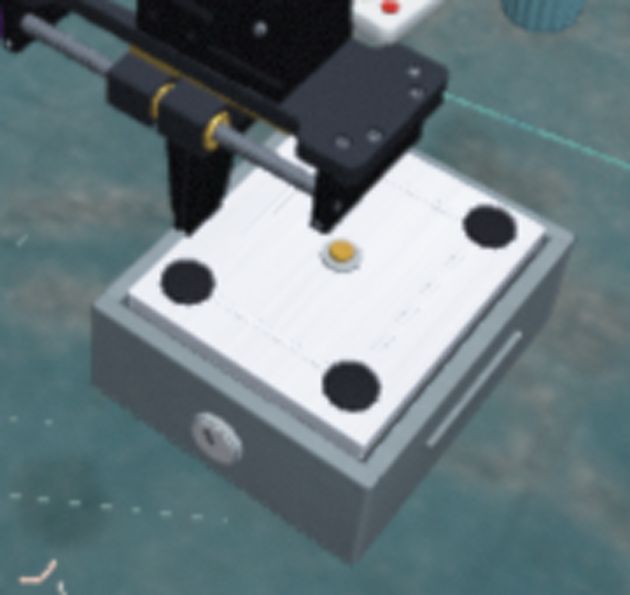

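Emit:
drive_tool --deltas '[{"jaw":-1,"slide":[-0.3,0,0],"twist":0},{"jaw":-1,"slide":[-0.6,0,0],"twist":0},{"jaw":-1,"slide":[-0.9,0,0],"twist":0},{"jaw":-1,"slide":[-0.9,0,0.15],"twist":0},{"jaw":-1,"slide":[-0.9,0,0.29],"twist":0},{"jaw":-1,"slide":[-0.9,0,0.29],"twist":0},{"jaw":-1,"slide":[-0.9,0,0.29],"twist":0}]'

```text
clock: 5.6
ee_pos: [492.0, -226.0, 166.9]
tool_rot: [-0.002, 0.758, 0.652, -0.001]
contact_force: [0.0, 0.1, -0.7]
finger_gap: 0.4
```

```bash
python3 ov.py ov4
```

```text
tip [ 492.6 -226.1   90.2] F [0.2 0.1 0.3] t 5.65
```

View pics/ov4.png

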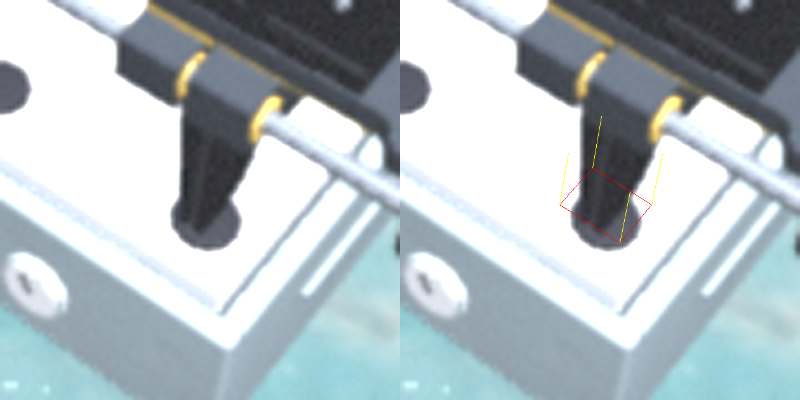

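Tip is centred over pad c, which shows at about (206,218) in the crop. I'm pressing it now.

Emit:
drive_tool --deltas '[{"jaw":-1,"slide":[0,0,0.05],"twist":0},{"jaw":-1,"slide":[0,0,0.07],"twist":0},{"jaw":-1,"slide":[0,0,0.085],"twist":0},{"jaw":-1,"slide":[0,0,0.1],"twist":0},{"jaw":-1,"slide":[0,0,0.115],"twist":0},{"jaw":-1,"slide":[0,0,0.13],"twist":0},{"jaw":-1,"slide":[0,0,0.145],"twist":0},{"jaw":-1,"slide":[0,0,0.16],"twist":0},{"jaw":-1,"slide":[0,0,0.17],"twist":0},{"jaw":-1,"slide":[0,0,0.17],"twist":0}]'

```text
clock: 6.48
ee_pos: [492.9, -226.5, 153.7]
tool_rot: [-0.001, 0.758, 0.652, -0.001]
contact_force: [-5.9, 2.8, 9.5]
finger_gap: 0.4
```

Emit:
drive_tool --deltas '[{"jaw":-1,"slide":[0,0,0.01],"twist":0},{"jaw":-1,"slide":[0,0,0.01],"twist":0}]'

```text
clock: 6.65
ee_pos: [492.9, -226.5, 153.5]
tool_rot: [-0.001, 0.758, 0.652, -0.001]
contact_force: [-8.1, 3.7, 13.0]
finger_gap: 0.1
```

Emit:
drive_tool --deltas '[{"jaw":-1,"slide":[0,0,0.01],"twist":0},{"jaw":-1,"slide":[0,0,0.02],"twist":0},{"jaw":-1,"slide":[0,0,0.02],"twist":0}]'

```text
clock: 6.9
ee_pos: [493.1, -226.6, 153.3]
tool_rot: [-0.001, 0.758, 0.652, -0.001]
contact_force: [-13.3, 5.1, 22.0]
finger_gap: 0.4
```

Emit:
drive_tool --deltas '[{"jaw":-1,"slide":[0,0,0.01],"twist":0},{"jaw":-1,"slide":[0,0,0.02],"twist":0},{"jaw":-1,"slide":[0,0,0.02],"twist":0}]'

```text
clock: 7.15
ee_pos: [493.2, -226.7, 153.0]
tool_rot: [-0.001, 0.758, 0.652, -0.001]
contact_force: [-17.2, 7.6, 31.9]
finger_gap: 0.4
```

Emit:
drive_tool --deltas '[{"jaw":-1,"slide":[0,0,-0.1],"twist":0},{"jaw":-1,"slide":[0,0,-0.3],"twist":0},{"jaw":-1,"slide":[0,0.2,-0.5],"twist":0},{"jaw":-1,"slide":[0,0.6,-0.5],"twist":0},{"jaw":-1,"slide":[0,0.9,-0.5],"twist":0}]'

```text
clock: 7.57
ee_pos: [584.8, -240.8, 200.2]
tool_rot: [0.003, 0.758, 0.652, 0.001]
contact_force: [-0.3, -0.5, 1.0]
finger_gap: 0.3
```

Emit:
drive_tool --deltas '[{"jaw":-1,"slide":[0,0.3,0],"twist":0},{"jaw":-1,"slide":[0,0.3,0.15],"twist":0},{"jaw":-1,"slide":[0,0.3,0.25],"twist":0},{"jaw":-1,"slide":[0,0.3,0.25],"twist":0},{"jaw":-1,"slide":[0,0.3,0.25],"twist":0}]'

```text
clock: 7.98
ee_pos: [610.1, -244.0, 170.1]
tool_rot: [-0.002, 0.758, 0.652, -0.001]
contact_force: [-0.5, -0.5, 0.7]
finger_gap: 0.6
```

```bash
python3 ov.py ov5
```

```text
tip [ 610.4 -244.2   93.3] F [-0.7 -0.   0.2] t 8.0333
```

View pics/ov5.png

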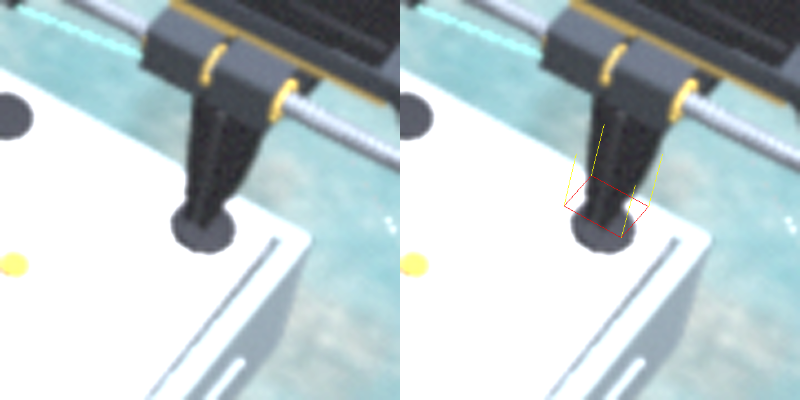

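Emit:
drive_tool --deltas '[{"jaw":-1,"slide":[0,0,0.05],"twist":0},{"jaw":-1,"slide":[0,0,0.08],"twist":0},{"jaw":-1,"slide":[0,0,0.1],"twist":0},{"jaw":-1,"slide":[0,0,0.12],"twist":0},{"jaw":-1,"slide":[0,0,0.135],"twist":0},{"jaw":-1,"slide":[0,0,0.15],"twist":0},{"jaw":-1,"slide":[0,0,0.165],"twist":0},{"jaw":-1,"slide":[0,0,0.18],"twist":0},{"jaw":-1,"slide":[0,0,0.195],"twist":0},{"jaw":-1,"slide":[0,0,0.21],"twist":0},{"jaw":-1,"slide":[0,0,0.21],"twist":0}]'

```text
clock: 8.95
ee_pos: [612.5, -245.8, 154.0]
tool_rot: [0.002, 0.758, 0.652, -0.0]
contact_force: [-2.7, -1.0, 7.7]
finger_gap: 0.5
```

Emit:
drive_tool --deltas '[{"jaw":-1,"slide":[0,0,0.01],"twist":0},{"jaw":-1,"slide":[0,0,0.02],"twist":0},{"jaw":-1,"slide":[0,0,0.02],"twist":0}]'

```text
clock: 9.2
ee_pos: [612.7, -246.0, 153.2]
tool_rot: [0.002, 0.758, 0.652, -0.0]
contact_force: [-6.0, -0.5, 13.2]
finger_gap: 0.5
```

Emit:
drive_tool --deltas '[{"jaw":-1,"slide":[0,0,0.01],"twist":0},{"jaw":-1,"slide":[0,0,0.02],"twist":0},{"jaw":-1,"slide":[0,0,0.02],"twist":0}]'

```text
clock: 9.45
ee_pos: [612.8, -246.0, 153.1]
tool_rot: [0.002, 0.758, 0.652, -0.0]
contact_force: [-9.1, 1.0, 20.1]
finger_gap: 0.3
```

Emit:
drive_tool --deltas '[{"jaw":-1,"slide":[0,0,0.01],"twist":0},{"jaw":-1,"slide":[0,0,0.02],"twist":0},{"jaw":-1,"slide":[0,0,0.02],"twist":0}]'

```text
clock: 9.7
ee_pos: [612.9, -246.1, 152.9]
tool_rot: [0.002, 0.758, 0.652, -0.0]
contact_force: [-12.7, 2.2, 27.7]
finger_gap: 0.9
```

Emit:
drive_tool --deltas '[{"jaw":-1,"slide":[0,0,-0.1],"twist":0},{"jaw":-1,"slide":[0,0,-0.3],"twist":0},{"jaw":-1,"slide":[0.2,0,-0.5],"twist":0},{"jaw":-1,"slide":[0.55,0,-0.5],"twist":0},{"jaw":-1,"slide":[0.9,0,-0.5],"twist":0},{"jaw":-1,"slide":[0.9,0,-0.4],"twist":0},{"jaw":-1,"slide":[0.9,0,-0.27],"twist":0},{"jaw":-1,"slide":[0.9,0,-0.27],"twist":0},{"jaw":-1,"slide":[0.9,0,-0.27],"twist":0}]'

```text
clock: 10.45
ee_pos: [624.3, -156.2, 170.0]
tool_rot: [-0.002, 0.759, 0.652, -0.001]
contact_force: [0.7, 0.3, 0.1]
finger_gap: 0.3
```

```bash
python3 ov.py ov6
```

```text
tip [ 624.6 -156.5   93. ] F [-0.2  0.8  0.3] t 10.5
```

View pics/ov6.png

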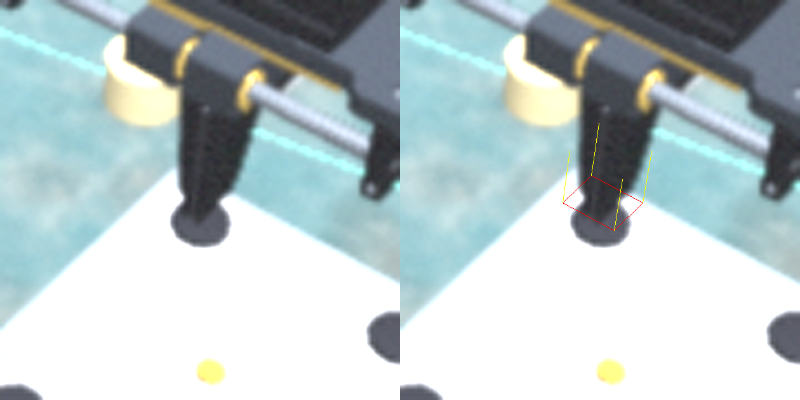

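Tip is centred over pad a, which shows at about (200,222) in the crop. Pressing the last corner.

Emit:
drive_tool --deltas '[{"jaw":-1,"slide":[0,0,0.05],"twist":0},{"jaw":-1,"slide":[0,0,0.08],"twist":0},{"jaw":-1,"slide":[0,0,0.1],"twist":0},{"jaw":-1,"slide":[0,0,0.12],"twist":0},{"jaw":-1,"slide":[0,0,0.135],"twist":0},{"jaw":-1,"slide":[0,0,0.15],"twist":0},{"jaw":-1,"slide":[0,0,0.165],"twist":0},{"jaw":-1,"slide":[0,0,0.18],"twist":0},{"jaw":-1,"slide":[0,0,0.195],"twist":0},{"jaw":-1,"slide":[0,0,0.21],"twist":0},{"jaw":-1,"slide":[0,0,0.21],"twist":0}]'

```text
clock: 11.42
ee_pos: [626.1, -155.9, 152.9]
tool_rot: [0.001, 0.758, 0.652, 0.001]
contact_force: [-0.5, 0.1, 5.7]
finger_gap: 0.5
```

Emit:
drive_tool --deltas '[{"jaw":-1,"slide":[0,0,0.01],"twist":0},{"jaw":-1,"slide":[0,0,0.02],"twist":0},{"jaw":-1,"slide":[0,0,0.02],"twist":0}]'

```text
clock: 11.67
ee_pos: [626.2, -155.9, 152.8]
tool_rot: [0.001, 0.758, 0.652, 0.0]
contact_force: [-5.9, 2.4, 13.8]
finger_gap: 0.2
```

Emit:
drive_tool --deltas '[{"jaw":-1,"slide":[0,0,0.01],"twist":0},{"jaw":-1,"slide":[0,0,0.02],"twist":0},{"jaw":-1,"slide":[0,0,0.02],"twist":0}]'

```text
clock: 11.92
ee_pos: [626.3, -155.9, 152.7]
tool_rot: [0.001, 0.758, 0.652, 0.0]
contact_force: [-10.3, 3.4, 22.0]
finger_gap: 0.6
```

Emit:
drive_tool --deltas '[{"jaw":-1,"slide":[0,0,0.01],"twist":0},{"jaw":-1,"slide":[0,0,0.02],"twist":0},{"jaw":-1,"slide":[0,0,0.02],"twist":0}]'

```text
clock: 12.17
ee_pos: [626.4, -155.9, 152.6]
tool_rot: [0.0, 0.758, 0.652, 0.0]
contact_force: [-14.1, 4.5, 27.9]
finger_gap: 0.2
```

Emit:
drive_tool --deltas '[{"jaw":-1,"slide":[0,0,-0.1],"twist":0},{"jaw":-1,"slide":[0,0,-0.4],"twist":0},{"jaw":-1,"slide":[0,0,-0.8],"twist":0},{"jaw":-1,"slide":[0.4,0,-0.9],"twist":0},{"jaw":-1,"slide":[0.8,0,-0.9],"twist":0},{"jaw":-1,"slide":[1,0,-0.9],"twist":0}]'

```text
clock: 12.67
ee_pos: [641.5, -54.1, 237.6]
tool_rot: [0.001, 0.758, 0.652, 0.002]
contact_force: [0.2, -0.3, -0.1]
finger_gap: 0.5
```

Emit:
drive_tool --deltas '[{"jaw":-1,"slide":[0.4,-0.2,0],"twist":0},{"jaw":-1,"slide":[0.8,-0.4,0],"twist":0},{"jaw":-1,"slide":[1,-0.6,0],"twist":0},{"jaw":-1,"slide":[1,-0.6,0],"twist":0}]'

```text
clock: 13.0
ee_pos: [593.6, 55.6, 234.7]
tool_rot: [-0.001, 0.757, 0.654, -0.0]
contact_force: [0.5, 0.1, -1.0]
finger_gap: 0.6
```

Emit:
drive_tool --deltas '[{"jaw":-1,"slide":[0.4,-0.2,0],"twist":0},{"jaw":-1,"slide":[0.8,-0.4,0],"twist":0},{"jaw":-1,"slide":[1,-0.6,0],"twist":0},{"jaw":-1,"slide":[1,-0.6,0],"twist":0}]'

```text
clock: 13.33
ee_pos: [549.6, 162.6, 235.0]
tool_rot: [-0.001, 0.757, 0.654, 0.0]
contact_force: [-0.2, -0.4, -0.9]
finger_gap: 0.7
```

```bash
python3 - <<'E'
from rig import *
from h import *
fs=grab_frame("scene");ft=grab_frame("top")
cv2.imwrite("pics/s7.png",fs["image"])
cv2.imwrite("pics/s7c.png",cv2.resize(fs["image"][255:405,305:460],None,fx=4,fy=4,interpolation=cv2.INTER_CUBIC))
cv2.imwrite("pics/t7.png",ft["image"])
bs0=np.array([[384.548,274.526],[429.445,299.434],[389.802,345.011],[343.005,315.276]])
bs=blobs(fs["image"],bs0+[0,3],9);print((bs[:,:2]-bs0).round(2),bs[:,2])
# expected image shift for pure 7mm drop
P=np.array([[626.2,-154.1,82],[612.6,-243.1,82],[494,-225,82],[507.6,-136,82.]])
print((proj(P-[0,0,7],fs)-proj(P,fs)).round(2))
# per-pad height+global xy shift fit is degenerate per pad; report
print(get_state()["contact_force"],get_state()["clock"])
E
```

```text
[[-0.3   2.85]
 [-0.65  2.83]
 [-0.41  2.8 ]
 [-0.11  2.75]] [112. 134. 174. 148.]
[[-0.4   2.77]
 [-0.7   2.77]
 [-0.5   2.73]
 [-0.18  2.77]]
[ 0.42223541 -0.21437014  0.17107806] 13.4333
```

View pics/s7c.png

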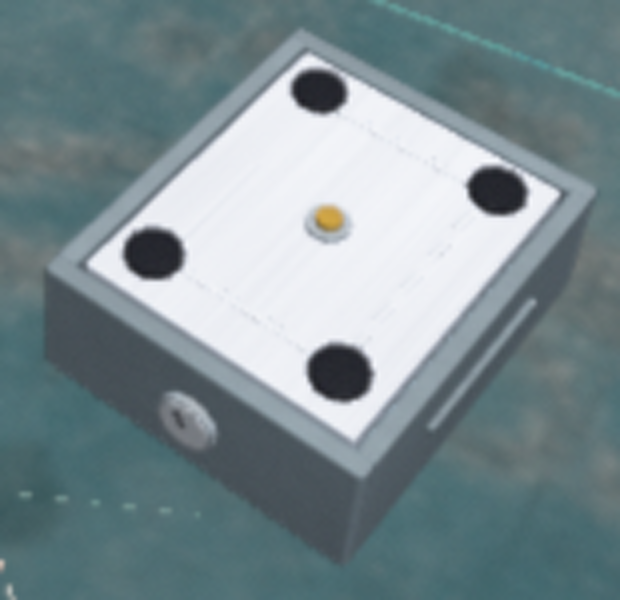

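View pics/t7.png

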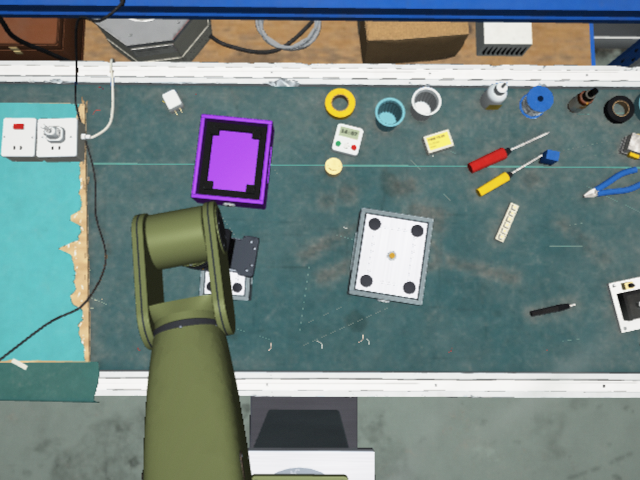

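In the close crop the lid is flush all round. The four pads, at (319,91), (497,191), (340,372) and (153,253), each moved down 2.75–2.85 px, and a 7 mm drop should give 2.73–2.77 px. The arm is clear of everything, so I'm handing in.

```bash
python3 - <<'E'
from rig import *
print(get_state()["joint_vel"].round(3)); print(hand_in())
E
```

```text
[-0.037  0.01  -0.016 -0.005 -0.     0.001]
the job is handed in; nothing more can be done
None
```

The lid of the larger grey dry box is pressed down at all four corners and looks flush with the rim all round; the job was handed in at about 13.4 s.

I pressed the pads with the jaws shut, in the order −x+y, −x−y, +x−y, +x+y. I pushed each until it stopped moving and the upward force had risen to about 28–32 N.

**Pad positions:** in the final scene picture each pad had moved down 2.75–2.85 px, against 2.73–2.77 px expected for a full 7 mm. The close crop shows the lid level with the rim on every side.

**Bystanders:** the small box and the purple one were not touched. The arm ended clear of everything, with the fingertips about 90 mm above the small box and contact force near zero.

**Checks that disagreed or fell short:**
- The two cameras differed by about 5 mm in y on the lid's position. I averaged them with some weight to the scene view, then confirmed the alignment over each pad in the scene camera.
- Sideways forces of up to about 17 N built up during the presses, from friction and arm compliance. The lid showed no visible shift.
- The joints were still moving slightly (up to 0.04 rad/s) when I handed in.

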